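# Load a tall sample tube into the tube reader with the supply isolated

## Robot

A 6-joint arm with a two-finger parallel gripper is mounted at the origin on the work surface. World frame = base frame: x ahead of the robot, y to its left, z up, the work surface at z = 0. Lengths are in m, angles in rad, forces in N, time in s.
With the tool pointing down it reaches from about 0.275 to 0.75 m from the base axis. Payload 10.2 kg.
Tool frame: the origin (TCP) lies midway between the tips of the shut fingers; the grasp point (between the pads) lies 19 mm behind it (r.tcp_to_grasp is the distance from the TCP to the grasp point, in m); z points along the fingers, y is the line along which they close (so a half turn about z gives the same grasp; the last joint's range is limited). The gripper opens to 85 mm and grips with 20 to 120 N. Pads are 22 mm wide; open, the fingers measure 114 mm over their backs; the gripper's body (76 mm by 85 mm) begins 54 mm behind the grasp point. The pads swing forward as they close: fully open they stand 13 mm farther back than shut.
Start: joints at [-1.345, 0.313, 1.498, -0, 1.331, -0.223], TCP at [0.228, -0.473, 0.21] pointing down, gripper open.
Joint ranges: [-2.94, 2.94], [-0.97, 2.17], [0.19, 2.56], [-1.23, 4.37], [0.02, 3.11], [-2.88, 2.88]. Speed limits (rad/s): [2.39, 2.39, 3.01, 3.14, 3.14, 3.14].

## Interface

Orientations are given as [roll, pitch, yaw] about the fixed x, y, z axes, in that order (R = Rz(yaw) Ry(pitch) Rx(roll)).
In Python, from rig import r gives the robot as it stands.
- The arm moves only by the tool send_rows, never from a script. Its argument "plan" is a list that holds one entry, the list of rows, each a list of 7 numbers: the shift along the tool's x, y, z in m, then the turn, a rotation vector about the tool's x, y, z in degrees, then the opening, from 0 (shut) to 1 (fully open). A call has 1 to 5 rows; each row is the pose to reach, as a shift and turn from the pose commanded when the call began, along the tool's axes at that moment; what a row does not reach only later rows make up. A row lasts 1/10 s, in which the tool goes at most 50 mm and 8.59 degrees, less where a joint would pass 70% of its speed; a pose out of reach is approached as far as the arm can. A call with a gripper value outside its range is refused whole. The fingers move at their own pace and stop on an object; "squeeze" is the grip in N (left out, the last holds). Time passes only in rows, so rows that repeat a pose let the fingers close. It gives the time, the measured TCP pose, the force, the opening and the grip force at its end, in the units of the state.
- r.read_state(): the state, without advancing time (a new reading comes with each control period).
- r.snapshot(name): name is "scene" or "top" or "wrist"; returns (picture, depth): 384x512x3 uint8, blue, green, red; 384x512 float32, m along the optical axis (not along the pixel's ray), 0 where there is no reading.
- r.calibration(name): a dict with "K" (3x3 intrinsics, pixels), "k1" (the pictures are not rectified: a ray, as slopes to the right and down, at radius r is drawn at 1 + k1 r^2 times it, then the intrinsics apply), "T" (4x4, takes a point from camera to world coordinates). Camera axes: x right, y down, z forward; pixel columns grow to the right and rows downward; lengths in m; the calibration is good to about 2 mm. A picture is of the moment at which its call begins: read the wrist's pose just before it. calibration takes no time and is no camera call; for the wrist camera it gives the pose at the moment of the call.
- r.finish_job(): hands the job in; it is judged then, once.
The state is a dict: "clock": time; "joint_positions": joint angles; "dq": joint speeds; "joint_torque": joint torques, N m; "position": TCP position; "eef_rot": TCP orientation; "contact_force": force on the tool from outside, world axes, zero at the start; "moment": the same for the moment, N m; "width": opening from 0.0 (shut) to 1.0 (fully open); "gripper_force": force on a finger pad.
Only numpy, scipy, OpenCV 4.12 (cv2) and the standard library are available. Lean on these libraries where they do the work, as an engineer would, in place of code of your own. Each camera call takes 0.05 s, during which the arm holds its last target. There are 200 camera calls.

## Task

Turn the isolator's rotary handle from on to off before you handle the tall capped tube. Then lift that tube out of the rack, tip it into the free-standing V-trough so that it lies along the fold and let it go, take it again across its middle, and lay it in the reader's V-cradle with its cap end up against the reading head. With the tube released there, turn the isolator handle fully back on; leave the other tube and jar, the bottle and the tip box standing where they are.

Things in the scene. Friction and masses are not known exactly. Their poses are not given: they have to be found in the camera images.
- switch (a joint): angle of the isolator's handle: 0 = on (bar along the box's 150 mm side), 1.571 = off (bar across the box). It grows anticlockwise seen from above and starts on. Stops at 0 and 1.571. An over-centre spring gives the two detents: past half-way (0.785) the handle snaps on to the nearer stop by itself and stays; leaving a stop takes about 0.2 N m.
- switch_grip (a point): on the vertical axis of the isolator's handle, at the middle of its bar, 104 mm above the bench. A black bar 100 mm long (this point's x axis, which turns with it), 18 mm wide (y), 36 mm tall (84 to 120 mm above the bench), with a short white mark on top near its +x end, on a hub of 44 mm diameter.
- isolator: fixed grey steel box, 150 mm (x) by 110 mm (y), 70 mm tall, with the rotary handle in the middle of its top. Origin: centre of the underside. The isolator and the rack stand one on the left and one on the right of the bench, either way round.
- tube_mid (a point): centre, half-way up, of the tall tube: round, white with a grey cap, 150 mm long (75 mm either way from this point along z, z points from foot to cap), body 33 mm in diameter, cap 36 mm in diameter and 24 mm long, flat foot, about 0.09 kg. It starts upright in one of the rack's three pockets and is by far the tallest there.
- tube_top (a point): centre of the cap's end face of the tall tube, 75 mm from its centre, same axes.
- rack: fixed grey rack with three pockets in a row along its x axis, 200 x 75 mm, 55 mm tall, walls 5 mm, inner floor 5 mm above the bench; pocket centres at x = -63, 0 and 63 mm. Origin: centre of the underside.
- trough_mid (a point): middle of the fixed free-standing aluminium V-trough, 35.5 mm above the bench, at the height of the tall tube's axis when it lies in the V. The fold runs along x, 12 mm above the bench, flanks at 45 degrees, rims 44 mm above the bench, 66 mm wide, 188 mm long.
- trough: the same V-trough; origin at the centre of its underside, x along the fold. 180 mm clear between its end plates, which rise to 30 mm above the bench. The middle 62 mm have no flanks, only a plate 4 mm thick on the bench, so that fingers can reach round a lying tube.
- stop (a point): point on the stop face of the reader's head, which looks along -y of this point, 85.5 mm above the bench: where the centre of the cap's end face comes when the tall tube lies home in the V-cradle. The V runs from here 165 mm in -y; fold 62 mm, rims 94 mm above the bench, 66 mm wide, open at the far end, no flanks from 44 to 106 mm from the stop face (for the fingers).
- reader: fixed white tube reader; base 125 mm (x) by 250 mm (y), 50 mm tall, origin at the centre of its underside. The reading head stands on its +y end: 135 mm wide along x, 72 mm along y, top 200 mm above the bench. The V-cradle lies on the base, along y.
- tube_short: bystander in the rack: short capped tube, 33 mm in diameter, 100 mm tall. Origin: centre of its foot.
- jar: bystander in the rack: squat capped jar, 49 mm in diameter, 75 mm tall. Origin: centre of its foot.
- wash_bottle: bystander: white bottle, 64 mm in diameter, 170 mm tall. Origin: centre of its foot.
- tip_box: bystander: tip box 88 x 123 mm, 65 mm tall. Origin: centre of its underside.

How it is judged:
On the way, in this order (a step that is already met when the one before it is completed fails the run):
1. the isolator handle is at off and released (value of joint switch above 1.42 rad and contact force between the fingers and switch below 0.05 N), for 0.2 s.
2. the tall tube lies along the fold of the V-trough, released and at rest, with the isolator off (x of tube_mid in the frame of trough_mid between -0.03 and 0.03 m and y of tube_mid in the frame of trough_mid between -0.006 and 0.006 m and z of tube_mid in the frame of trough_mid between -0.007 and 0.007 m and angle between the z axis of tube_mid and the x axis of trough_mid, either way round below 0.08 rad and contact force between the fingers and tube below 0.05 N and linear speed of tube below 0.02 m/s and value of joint switch above 1.42 rad), for 0.3 s.
3. the tall tube lies in the reader's cradle, cap end against the head, released and at rest, with the isolator off (y of tube_top in the frame of stop above -0.01 m and x of tube_top in the frame of stop between -0.006 and 0.006 m and z of tube_top in the frame of stop between -0.007 and 0.007 m and angle between the z axis of tube_mid and the y axis of stop, either way round below 0.08 rad and contact force between the fingers and tube below 0.05 N and linear speed of tube below 0.02 m/s and value of joint switch above 1.42 rad), for 0.2 s.
At the end, for the whole second after the job is handed in: The tall tube rests, released, in the reader's V-cradle: cap end within 10 mm of the stop face, 6 mm sideways and 7 mm in height of the stop point, axis within 0.08 rad of the cradle's. The isolator handle rests in its on detent (joint below 0.15) (y of tube_top in the frame of stop above -0.01 m and x of tube_top in the frame of stop between -0.006 and 0.006 m and z of tube_top in the frame of stop between -0.007 and 0.007 m and angle between the z axis of tube_mid and the y axis of stop, either way round below 0.08 rad and contact force between the fingers and tube below 0.05 N and linear speed of tube below 0.02 m/s and value of joint switch below 0.15 rad and velocity of joint switch between -0.1 and 0.1 rad/s); the robot touches nothing.
It fails at once if the tall tube is handled with the isolator on (contact force between the fingers and tube above 0.5 N and value of joint switch below 0.77 rad).
It fails at once if a bystander is moved more than 30 mm or knocked over (distance of any of tube_short, jar, wash_bottle, tip_box from where it was at the start of the episode above 0.03 m or angle between any of tube_short, jar, wash_bottle, tip_box's own z axis and vertical above 0.35 rad).
It also fails if it takes over 72 s, if anything falls off the work surface, if the arm or the gripper's body presses on something with over 40 N, if the wrist force passes 120 N, or if a joint passes its speed limit or range.

## Working session

There is one attempt and no reset: what is moved stays moved. The work goes in short steps, Python scripts to look and compute and a tool call to move; the robot and the scene stay as the last step left them, time stands still between calls to the robot, and variables do not carry over. Pictures are saved under pics/ and viewed, at most 10 in all, crops included, and the job is handed in when it is done.

Besides the shell and the picture viewer there is one more tool, called after "Request:" by a JSON object that holds its "method" and its "body", one argument or row to a line. send_rows: Moves the arm, as the interface text tells. Its arguments: {"type":"object","properties":{"plan":{"type":"array","items":{"type":"array","items":{"type":"array","items":{"type":"number"}}}},"squeeze":{"type":"number"}},"required":["plan"]}

```bash
ls; mkdir -p pics; cat > h.py <<'E'
import numpy as np, cv2
from rig import r
from scipy.spatial.transform import Rotation as R
def snap(n):
    c=r.calibration(n); p,d=r.snapshot(n); return p,d,c
def rays(c,uv):
    uv=np.atleast_2d(np.float64(uv)); K=c["K"]
    q=(uv-[K[0][2],K[1][2]])/[K[0][0],K[1][1]]
    s=q.copy()
    for _ in range(20): s=q/(1+c["k1"]*(s**2).sum(1,keepdims=True))
    return np.c_[s,np.ones(len(s))]
def onplane(c,uv,z):
    T=np.array(c["T"]); d=rays(c,uv)@T[:3,:3].T; o=T[:3,3]
    return o+d*((z-o[2])/d[:,2:3])
def cloud(c,d):
    h,w=d.shape; v,u=np.mgrid[:h,:w]; s=rays(c,np.c_[u.ravel(),v.ravel()])
    T=np.array(c["T"]); P=(s*d.reshape(-1,1))@T[:3,:3].T+T[:3,3]
    P[d.ravel()==0]=np.nan
    return P.reshape(h,w,3)
E
python3 - <<'E'
from h import *
s=r.read_state();print(s)
for n in("scene","top"):
    p,d,c=snap(n);cv2.imwrite(f"pics/{n}0.png",p);np.savez(f"{n}0.npz",p=p,d=d,**{k:np.array(v) for k,v in c.items()});print(n,np.round(c["T"],3).tolist(),c["K"],c["k1"])
E
```

```text
pics
{'clock': 0.0, 'joint_positions': array([-1.34540243e+00,  3.13472654e-01,  1.49846595e+00, -2.74942800e-05,
        1.33101144e+00, -2.23425014e-01]), 'dq': array([-0.00061774, -0.00017252, -0.00012482, -0.00100119, -0.00021551,
        0.00094534]), 'joint_torque': array([-3.53748155e-04, -4.12267935e+01, -2.59743601e+01, -2.02059623e-04,
        4.16290190e-03, -2.13642171e-07]), 'position': array([ 0.22770015, -0.47271897,  0.20971264]), 'eef_rot': array([-3.14026308e+00, -2.74724486e-04,  4.48825281e-01]), 'contact_force': array([ 0.78496289, -0.09427167,  0.4263447 ]), 'moment': array([-0.03358016, -0.00174329, -0.00381235]), 'gripper_force': 0.0, 'width': 0.9993617985003064}
scene [[0.553, 0.483, -0.679, 1.397], [0.833, -0.328, 0.445, -0.504], [-0.008, -0.812, -0.584, 0.823], [0.0, 0.0, 0.0, 1.0]] [[459.09152902   0.         251.89448432]
 [  0.         459.09152902 186.56929866]
 [  0.           0.           1.        ]] -0.1600279750214525
top [[-0.021, -0.988, 0.152, 0.456], [-1.0, 0.021, 0.0, 0.008], [-0.004, -0.152, -0.988, 1.082], [0.0, 0.0, 0.0, 1.0]] [[369.71384833   0.         251.6676462 ]
 [  0.         369.71384833 191.83814578]
 [  0.           0.           1.        ]] -0.06808977938576284
```

View pics/top0.png

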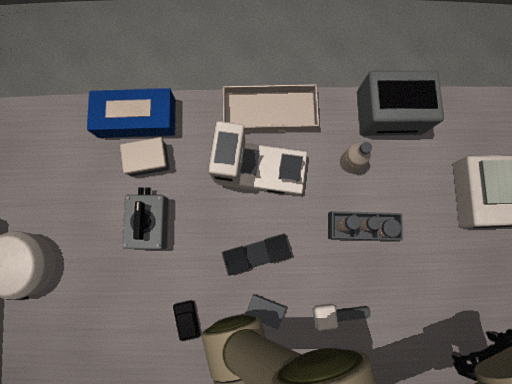

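View pics/scene0.png

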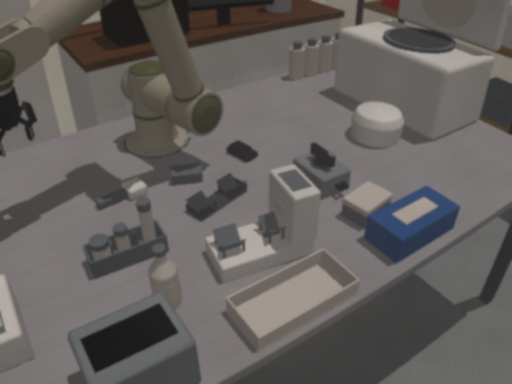

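The top view shows the isolator at (145,222), with its bar along the image's vertical. The reader head is at (227,150) and its base runs right to about 305. The trough is at (257,254) and the rack at (365,226), with the tall tube in its left pocket at about (348,222). The scene view agrees: the tall tube is at (147,220).

```bash
python3 - <<'E'
from h import *
for n in("top","scene"):
    z=np.load(f"{n}0.npz"); c={k:z[k] for k in("K","k1","T")}; P=cloud(c,z["d"]); 
    if n=="top": PT=P
    A=P.reshape(-1,3); A=A[~np.isnan(A[:,0])]
    def rep(name,x0,x1,y0,y1,z0,z1):
        m=(A[:,0]>x0)&(A[:,0]<x1)&(A[:,1]>y0)&(A[:,1]<y1)&(A[:,2]>z0)&(A[:,2]<z1); B=A[m]
        if len(B)<5: print(n,name,"none",len(B)); return
        (cx,cy),(w,h),a=cv2.minAreaRect(np.float32(B[:,:2]*1000))
        print(n,name,len(B),"mean",B.mean(0).round(4),"rect",round(cx,1),round(cy,1),round(w,1),round(h,1),round(a,1),"z",np.percentile(B[:,2],[5,50,95]).round(4))
    if n=="top":
        for nm,u,v in[("iso",145,222),("head",227,150),("base",280,170),("trough",257,254),("rack",365,226),("tube",348,222),("bottle",355,157),("box",143,155),("black",186,320),("grey",266,310),("white",325,316)]: print(nm,PT[v,u].round(3))
    rep("isotop",.2,.6,.2,.45,.06,.078)
    rep("isobar",.2,.6,.2,.45,.112,.128)
    rep("readhead",.4,.75,-.15,.2,.19,.21)
    rep("readbase",.4,.75,-.25,.2,.043,.056)
    rep("cradle",.4,.75,-.25,.2,.088,.1)
    rep("trough",.25,.45,-.12,.12,.036,.05)
    rep("rack",.3,.5,-.45,-.18,.048,.06)
    rep("tubetop",.3,.5,-.45,-.18,.14,.17)
E
```

```text
iso [0.533 0.3   0.085]
head [0.696 0.067 0.202]
base [ 0.671 -0.071  0.073]
trough [ 0.44  -0.003  0.005]
rack [ 0.51  -0.3    0.072]
tube [ 0.517 -0.232  0.156]
bottle [ 0.693 -0.271  0.118]
box [0.725 0.316 0.064]
black [0.264 0.197 0.032]
grey [ 0.288 -0.024  0.035]
white [ 0.268 -0.185  0.037]
top isotop 1548 mean [0.5275 0.3062 0.0711] rect 531.7 310.9 114.2 137.6 89.1 z [0.0673 0.0712 0.0753]
top isobar 287 mean [0.5363 0.3101 0.1204] rect 537.5 310.9 19.7 97.9 87.2 z [0.1163 0.1208 0.1238]
top readhead 1335 mean [0.6918 0.0709 0.2013] rect 696.1 71.9 72.7 119.6 81.0 z [0.1972 0.2016 0.2045]
top readbase 1934 mean [ 0.6567 -0.06    0.0509] rect 577.6 -75.0 347.7 347.2 1.8 z [0.0457 0.0512 0.0545]
top cradle 322 mean [ 0.6757 -0.0501  0.0923] rect 640.7 -92.9 378.0 148.4 68.2 z [0.0886 0.0922 0.0974]
top trough 689 mean [ 0.3255 -0.0144  0.0389] rect 348.2 5.7 189.1 192.1 86.7 z [0.0362 0.0383 0.044 ]
top rack 207 mean [ 0.4819 -0.3162  0.0552] rect 488.4 -309.1 200.9 27.7 88.4 z [0.0493 0.0556 0.059 ]
top tubetop none 2
scene isotop 655 mean [0.5433 0.2905 0.0698] rect 530.2 308.4 115.6 139.6 89.9 z [0.0637 0.0698 0.0747]
scene isobar 150 mean [0.5422 0.308  0.119 ] rect 539.8 310.2 20.3 100.5 89.6 z [0.1142 0.1196 0.1225]
scene readhead 841 mean [0.6977 0.0639 0.1998] rect 695.5 69.0 72.6 118.2 81.1 z [0.1945 0.2002 0.2024]
scene readbase 2007 mean [ 0.6833 -0.0746  0.0494] rect 559.7 -92.9 315.3 367.4 77.8 z [0.0448 0.0495 0.0534]
scene cradle 312 mean [ 0.6702 -0.047   0.0923] rect 643.4 -113.1 337.0 134.5 67.6 z [0.0883 0.0918 0.0985]
scene trough 280 mean [ 0.346  -0.0157  0.0387] rect 349.3 -1.0 185.5 195.1 88.8 z [0.0361 0.0379 0.0438]
scene rack 118 mean [ 0.4835 -0.3091  0.0525] rect 487.6 -309.0 199.1 26.4 87.6 z [0.0486 0.0524 0.0565]
scene tubetop none 0
```

```bash
python3 - <<'E'
from h import *
for n in("top","scene"):
    z=np.load(f"{n}0.npz"); c={k:z[k] for k in("K","k1","T")}; P=cloud(c,z["d"]); 
    A=P.reshape(-1,3); A=A[~np.isnan(A[:,0])]
    def rep(name,x0,x1,y0,y1,z0,z1):
        m=(A[:,0]>x0)&(A[:,0]<x1)&(A[:,1]>y0)&(A[:,1]<y1)&(A[:,2]>z0)&(A[:,2]<z1); B=A[m]
        if len(B)<5: print(n,name,"none",len(B)); return
        (cx,cy),(w,h),a=cv2.minAreaRect(np.float32(B[:,:2]*1000))
        q=np.percentile(B,[0,3,97,100],0).round(3)
        print(n,name,len(B),"mean",B.mean(0).round(4),"rect",round(cx,1),round(cy,1),round(w,1),round(h,1),round(a,1),"x",q[:,0],"y",q[:,1])
    rep("isotop",.42,.66,.2,.45,.06,.078)
    rep("head",.6,.8,-.1,.2,.19,.21)
    rep("base",.59,.78,-.18,.12,.043,.056)
    rep("cradle",.58,.78,-.18,.12,.082,.1)
    rep("trough",.36,.52,-.15,.15,.034,.05)
    rep("trough-any",.36,.53,-.15,.15,.012,.05)
    rep("rack",.43,.58,-.45,-.15,.045,.06)
    for z0 in(.07,.09,.11,.13,.15): rep("tube%g"%z0,.43,.58,-.45,-.15,z0,z0+.02)
    rep("bottle",.6,.8,-.35,-.2,.14,.19); rep("bottle-low",.6,.8,-.35,-.2,.02,.13)
    rep("arm?",.1,.4,-.3,.3,.1,.6)
E
```

```text
top isotop 1719 mean [0.5353 0.3067 0.071 ] rect 537.6 311.3 114.1 150.5 88.5 x [0.462 0.465 0.609 0.614] y [0.252 0.256 0.364 0.369]
top head 1523 mean [0.7    0.0701 0.2013] rect 703.0 70.7 72.5 133.9 80.7 x [0.633 0.639 0.763 0.771] y [0.027 0.034 0.107 0.115]
top base 1782 mean [ 0.6765 -0.0528  0.0511] rect 687.8 -25.9 237.9 128.2 81.9 x [0.609 0.618 0.747 0.758] y [-0.15  -0.14   0.03   0.101]
top cradle 469 mean [ 0.685  -0.0403  0.0897] rect 680.1 -10.6 232.8 118.5 79.6 x [0.632 0.637 0.728 0.747] y [-0.132 -0.125  0.075  0.114]
top trough 433 mean [ 0.4409 -0.0009  0.0405] rect 441.3 -0.7 69.5 186.2 15.2 x [0.385 0.39  0.492 0.497] y [-0.094 -0.088  0.087  0.095]
top trough-any 1117 mean [ 4.408e-01 -4.000e-04  3.060e-02] rect 441.2 -0.4 69.5 188.8 15.2 x [0.385 0.395 0.487 0.497] y [-0.098 -0.088  0.088  0.099]
top rack 530 mean [ 0.5122 -0.3077  0.0543] rect 513.0 -310.3 200.8 75.9 86.7 x [0.472 0.473 0.554 0.555] y [-0.41  -0.408 -0.211 -0.208]
top tube0.07 294 mean [ 0.5046 -0.3569  0.0804] rect 508.0 -310.5 165.4 47.0 85.8 x [0.48  0.483 0.526 0.532] y [-0.393 -0.39  -0
[... 2409 characters left out ...]
13 92 mean [ 0.5309 -0.2498  0.14  ] rect 528.6 -249.1 33.6 18.0 72.1 x [0.515 0.52  0.537 0.537] y [-0.263 -0.262 -0.232 -0.23 ]
scene tube0.15 114 mean [ 0.5206 -0.2462  0.154 ] rect 520.0 -246.2 31.9 36.7 67.2 x [0.502 0.504 0.535 0.538] y [-0.263 -0.261 -0.231 -0.229]
scene bottle 226 mean [ 0.7172 -0.2908  0.161 ] rect 749.5 -306.8 28.9 119.6 64.8 x [0.693 0.697 0.797 0.799] y [-0.345 -0.335 -0.276 -0.273]
scene bottle-low 978 mean [ 0.7289 -0.2907  0.0897] rect 718.1 -290.6 63.1 47.7 67.9 x [0.687 0.705 0.741 0.743] y [-0.319 -0.318 -0.262 -0.256]
scene arm? 7017 mean [ 0.2621 -0.0495  0.3737] rect 246.3 -89.0 234.0 392.8 22.5 x [0.1   0.13  0.304 0.33 ] y [-0.3   -0.287  0.093  0.132]
```

```bash
cat >> h.py <<'E'
def Rd(psi,tilt=0,about=(1,0,0)):  # tool-down at yaw psi (deg), then tilted (deg) about a world axis
    a=np.array(about,float); return R.from_rotvec(a/np.linalg.norm(a)*np.radians(tilt))*R.from_euler("xyz",[180,0,psi],degrees=True)
def legs(wps,start=None):
    """wps: (pos,R) list; prints one tool-axis shift/turn per leg, from state or start"""
    if start is None:
        s=r.read_state(); start=(s["position"],R.from_euler("xyz",s["eef_rot"]))
    p,q=start
    for P,Q in wps:
        d=q.inv().apply(np.array(P)-p); w=np.degrees((q.inv()*Q).as_rotvec())
        print(np.round(d,4).tolist(),np.round(w,1).tolist(),"rows>=",int(np.ceil(max(np.linalg.norm(d)/.05,np.linalg.norm(w)/8.59)))); p,q=np.array(P),Q
E
python3 - <<'E'
from h import *
d=Rd(-1.7)
legs([((.30,-.28,.21),d),((.38,-.08,.21),d),((.46,.12,.21),d),((.5385,.3105,.19),d),((.5385,.3105,.087),d)])
E
```

```text
[0.1488, -0.1423, 0.0] [-0.1, 0.0, 27.4] rows>= 5
[0.074, -0.2023, -0.0] [0.0, 0.0, 0.0] rows>= 5
[0.074, -0.2023, -0.0] [0.0, 0.0, 0.0] rows>= 5
[0.0728, -0.1927, 0.02] [0.0, 0.0, 0.0] rows>= 5
[0.0, -0.0, 0.103] [0.0, 0.0, 0.0] rows>= 3
```

Request:
{"method": "send_rows", "body": {
  "plan": [
    [[0.149,-0.142,0,0,0,27.4,1],[0.149,-0.142,0,0,0,27.4,1],[0.149,-0.142,0,0,0,27.4,1],[0.149,-0.142,0,0,0,27.4,1],[0.149,-0.142,0,0,0,27.4,1]]
  ]
}}

```text
clock: 0.6
position: [0.3013, -0.2766, 0.2103]
eef_rot: [-3.141, -0.0, -0.027]
contact_force: [0.7, -1.0, -0.1]
width: 1.0
gripper_force: 0.0
```

Request:
{"method": "send_rows", "body": {
  "plan": [
    [[0.074,-0.202,0,0,0,0,1],[0.074,-0.202,0,0,0,0,1],[0.074,-0.202,0,0,0,0,1],[0.074,-0.202,0,0,0,0,1],[0.074,-0.202,0,0,0,0,1]]
  ]
}}

```text
clock: 1.1
position: [0.381, -0.0775, 0.2103]
eef_rot: [-3.141, -0.0, -0.025]
contact_force: [-1.0, -0.8, -0.0]
width: 0.997
gripper_force: 0.0
```

Request:
{"method": "send_rows", "body": {
  "plan": [
    [[0.074,-0.202,0,0,0,0,1],[0.074,-0.202,0,0,0,0,1],[0.074,-0.202,0,0,0,0,1],[0.074,-0.202,0,0,0,0,1],[0.074,-0.202,0,0,0,0,1]]
  ]
}}

```text
clock: 1.6
position: [0.461, 0.1223, 0.2098]
eef_rot: [-3.141, 0.0, -0.026]
contact_force: [-0.3, -0.5, 0.2]
width: 1.0
gripper_force: 0.0
```

Request:
{"method": "send_rows", "body": {
  "plan": [
    [[0.073,-0.193,0.02,0,0,0,1],[0.073,-0.193,0.02,0,0,0,1],[0.073,-0.193,0.02,0,0,0,1],[0.073,-0.193,0.02,0,0,0,1],[0.073,-0.193,0.02,0,0,0,1]]
  ]
}}

```text
clock: 2.1
position: [0.5392, 0.3133, 0.1878]
eef_rot: [3.141, 0.002, -0.026]
contact_force: [0.6, -1.3, -0.7]
width: 0.998
gripper_force: 0.0
```

```bash
python3 - <<'E'
from h import *
s=r.read_state();print(s["clock"],s["position"],s["eef_rot"],s["joint_positions"].round(2))
p,d,c=snap("wrist");P=cloud(c,d);A=P.reshape(-1,3);A=A[~np.isnan(A[:,0])]
B=A[(abs(A[:,2]-.12)<.008)&(abs(A[:,0]-.54)<.09)&(abs(A[:,1]-.31)<.07)]
print(len(B),B.mean(0) if len(B) else 0,cv2.minAreaRect(np.float32(B[:,:2]*1000)) if len(B) else 0)
legs([((.5385,.3105,.087),Rd(-1.7))])
E
```

```text
2.1 [0.53919804 0.31333516 0.18777153] [ 3.14136036e+00  2.45000389e-03 -2.57677378e-02] [0.34 0.55 1.2  0.   1.39 1.93]
2291 [0.53818183 0.31264169 0.1203501 ] ((535.0745239257812, 312.4403991699219), (17.508834838867188, 99.7717514038086), 88.06275177001953)
[-0.0003, 0.0015, 0.1012] [0.0, 0.1, 0.2] rows>= 3
```

Request:
{"method": "send_rows", "body": {
  "plan": [
    [[0,0.001,0.05,0,0,0,1],[0,0.001,0.09,0,0,0,1],[-0.001,0.001,0.101,0,0,0,1],[-0.001,0.001,0.101,0,0,0,0.1],[-0.001,0.001,0.101,0,0,0,0.1]]
  ],
  "squeeze": 30
}}

```text
clock: 2.65
position: [0.539, 0.3087, 0.0917]
eef_rot: [-3.14, -0.003, -0.03]
contact_force: [-0.6, -0.3, -0.3]
width: 0.691
gripper_force: 0.0
```

Request:
{"method": "send_rows", "body": {
  "plan": [
    [[0,0,0,0,0,0,0.1],[0,0,0,0,0,0,0.1],[0,0,0,0,0,0,0.1],[0,0,0,0,0,0,0.1]]
  ]
}}

```text
clock: 3.05
position: [0.5386, 0.312, 0.0913]
eef_rot: [-3.135, -0.004, -0.029]
contact_force: [2.3, 14.8, 3.5]
width: 0.196
gripper_force: 35.2
```

Request:
{"method": "send_rows", "body": {
  "plan": [
    [[0,0,0,0,0,-8,0.1],[0,0,0,0,0,-16,0.1],[0,0,0,0,0,-24,0.1],[0,0,0,0,0,-32,0.1],[0,0,0,0,0,-40,0.1]]
  ],
  "squeeze": 50
}}

```text
clock: 3.55
position: [0.5382, 0.3135, 0.0914]
eef_rot: [-3.137, -0.009, 0.675]
contact_force: [-1.0, 22.8, 3.4]
width: 0.184
gripper_force: 52.2
```

Request:
{"method": "send_rows", "body": {
  "plan": [
    [[0,0,0,0,0,-8,0.1],[0,0,0,0,0,-16,0.1],[0,0,0,0,0,-24,0.1],[0,0,0,0,0,-32,0.1],[0,0,0,0,0,-40,0.1]]
  ]
}}

```text
clock: 4.05
position: [0.5368, 0.3145, 0.0913]
eef_rot: [-3.141, -0.01, 1.374]
contact_force: [-8.4, 25.3, 6.5]
width: 0.186
gripper_force: 52.6
```

Request:
{"method": "send_rows", "body": {
  "plan": [
    [[0,0,0,0,0,-7,0.1],[0,0,0,0,0,-10,0.1],[0,0,0,0,0,-10,0.1],[0,0,0,0,0,-10,0.1]]
  ]
}}

```text
clock: 4.45
position: [0.5364, 0.3145, 0.0913]
eef_rot: [3.141, -0.01, 1.543]
contact_force: [-8.2, 24.8, 8.0]
width: 0.187
gripper_force: 52.6
```

Request:
{"method": "send_rows", "body": {
  "plan": [
    [[0,0,0,0,0,0,0.7],[0,0,0,0,0,0,0.7],[0,0,0,0,0,0,0.7],[0,0,-0.04,0,0,0,0.7],[0,0,-0.08,0,0,0,0.7]]
  ]
}}

```text
clock: 4.95
position: [0.5375, 0.3082, 0.1697]
eef_rot: [-3.139, 0.001, 1.541]
contact_force: [0.6, 0.5, 0.1]
width: 0.697
gripper_force: 0.0
```

Request:
{"method": "send_rows", "body": {
  "plan": [
    [[0,0,-0.05,0,0,0,0.7],[0,0,-0.05,0,0,0,0.7]]
  ]
}}

```text
clock: 5.15
position: [0.5403, 0.3092, 0.2268]
eef_rot: [3.13, -0.004, 1.541]
contact_force: [0.4, 0.3, -0.1]
width: 0.705
gripper_force: 0.0
```

```bash
python3 - <<'E'
from h import *
s=r.read_state();print(s["clock"],s["position"],s["eef_rot"],s["joint_positions"].round(2))
p,d,c=snap("wrist");P=cloud(c,d);A=P.reshape(-1,3);A=A[~np.isnan(A[:,0])]
B=A[(abs(A[:,2]-.12)<.008)&(abs(A[:,0]-.54)<.07)&(abs(A[:,1]-.31)<.07)]
print(len(B),cv2.minAreaRect(np.float32(B[:,:2]*1000)))
# pick: tool x toward +-y row; closing along world x-ish; tilt tool to point +y
row=np.array([np.cos(np.radians(86.6)),np.sin(np.radians(86.6)),0]); ax=np.array([row[1],-row[0],0])
for psi in(86.6,-93.4):
    Q=Rd(psi,25,ax); print(psi,Q.as_matrix()[:,2].round(2)); z=Q.as_matrix()[:,2]
    g=np.array([.5185,-.2455,.122]); t=g+.019*z; print("tcp",t.round(4))
    pre=t-.11*z
    legs([((.45,.10,.24),Rd(psi)),((.48,-.10,.24),Rd(psi)),(pre,Q),(t,Q)])
E
```

```text
5.15 [0.54026196 0.30924906 0.22676422] [ 3.12974356 -0.00424912  1.54088843] [ 0.33  0.52  1.16 -0.    1.45  0.36]
1723 ((534.669189453125, 312.6631164550781), (99.115234375, 17.07183074951172), 88.4632339477539)
86.6 [ 0.03  0.42 -0.91]
tcp [ 0.519  -0.2375  0.1048]
[-0.2114, -0.0828, -0.0182] [0.4, -0.1, 1.7] rows>= 5
[-0.1979, 0.0418, 0.0] [0.0, 0.0, 0.0] rows>= 5
[-0.1814, 0.0471, 0.0355] [-0.0, 25.0, 0.0] rows>= 4
[0.0, 0.0, 0.11] [0.0, 0.0, 0.0] rows>= 3
-93.4 [ 0.03  0.42 -0.91]
tcp [ 0.519  -0.2375  0.1048]
[-0.2114, -0.0828, -0.0182] [0.2, 0.6, -178.3] rows>= 21
[0.1979, -0.0418, -0.0] [0.0, 0.0, 0.0] rows>= 5
[0.1814, -0.0471, 0.0355] [0.0, -25.0, -0.0] rows>= 4
[-0.0, 0.0, 0.11] [0.0, 0.0, 0.0] rows>= 3
```

Request:
{"method": "send_rows", "body": {
  "plan": [
    [[-0.211,-0.083,-0.018,0,0,1.7,0.7],[-0.211,-0.083,-0.018,0,0,1.7,0.7],[-0.211,-0.083,-0.018,0,0,1.7,0.7],[-0.211,-0.083,-0.018,0,0,1.7,0.7],[-0.211,-0.083,-0.018,0,0,1.7,0.7]]
  ]
}}

```text
clock: 5.7
position: [0.447, 0.0978, 0.2366]
eef_rot: [-3.14, 0.001, 1.51]
contact_force: [0.0, -0.4, -0.6]
width: 0.7
gripper_force: 0.0
```

Request:
{"method": "send_rows", "body": {
  "plan": [
    [[-0.198,0.042,0,0,0,0,0.7],[-0.198,0.042,0,0,0,0,0.7],[-0.198,0.042,0,0,0,0,0.7],[-0.198,0.042,0,0,0,0,0.7],[-0.198,0.042,0,0,0,0,0.7]]
  ]
}}

```text
clock: 6.2
position: [0.4786, -0.1046, 0.2357]
eef_rot: [-3.139, 0.0, 1.506]
contact_force: [-0.2, 1.2, -1.5]
width: 0.7
gripper_force: 0.0
```

Request:
{"method": "send_rows", "body": {
  "plan": [
    [[-0.18,0.047,0.02,0,25,0,0.7],[-0.18,0.047,0.02,0,25,0,0.7],[-0.18,0.047,0.02,0,25,0,0.7],[-0.18,0.047,0.02,0,25,0,0.7],[-0.18,0.047,0.02,0,25,0,0.7]]
  ]
}}

```text
clock: 6.7
position: [0.5143, -0.2862, 0.2134]
eef_rot: [-3.137, -0.44, 1.504]
contact_force: [-0.1, 0.8, -1.2]
width: 0.695
gripper_force: 0.0
```

```bash
python3 - <<'E'
from h import *
s=r.read_state();print(s["clock"],s["position"],s["eef_rot"],s["joint_positions"].round(2))
p,d,c=snap("wrist");cv2.imwrite("pics/w1.png",p);P=cloud(c,d);A=P.reshape(-1,3);A=A[~np.isnan(A[:,0])]
B=A[(abs(A[:,2]-.155)<.006)&(abs(A[:,0]-.518)<.04)&(abs(A[:,1]+.245)<.04)]
print(len(B),B.mean(0).round(4) if len(B) else 0,cv2.minEnclosingCircle(np.float32(B[:,:2]*1000)) if len(B) else 0)
row=np.array([np.cos(np.radians(86.6)),np.sin(np.radians(86.6)),0]); ax=np.array([row[1],-row[0],0])
Q=Rd(86.6,25,ax); z=Q.as_matrix()[:,2]
for x in(.5185,):
    t=np.array([x,-.2455,.114])+.019*z; legs([(t-.06*z,Q),(t,Q)])
E
```

```text
6.7 [ 0.51430249 -0.2861915   0.21341875] [-3.13699317 -0.43950216  1.50424566] [-0.85  0.61  1.11  0.31  1.74 -0.78]
1348 [ 0.5149 -0.2453  0.1554] ((514.9708862304688, -244.64991760253906), 17.88094711303711)
[-0.0081, 0.0017, 0.0665] [-0.1, -0.2, -0.2] rows>= 2
[-0.0, 0.0, 0.06] [0.0, 0.0, 0.0] rows>= 2
```

View pics/w1.png

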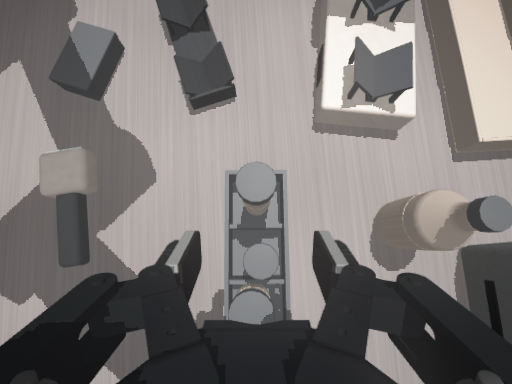

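The wrist view shows the tall tube's cap at (256,183), centred between the fingers. The rack's other tube and jar sit below it, at (260,262) and (250,307).

Request:
{"method": "send_rows", "body": {
  "plan": [
    [[-0.008,0,0.04,0,0,0,0.7],[-0.008,0,0.067,0,0,0,0.7],[-0.008,0,0.1,0,0,0,0.7],[-0.008,0,0.126,0,0,0,0.7],[-0.008,0,0.126,0,0,0,0.7]]
  ]
}}

```text
clock: 7.25
position: [0.5168, -0.2324, 0.0976]
eef_rot: [-3.136, -0.44, 1.512]
contact_force: [-1.0, 0.2, 0.2]
width: 0.7
gripper_force: 0.0
```

Request:
{"method": "send_rows", "body": {
  "plan": [
    [[0,0,0,0,0,0,0.2],[0,0,0,0,0,0,0.2],[0,0,0,0,0,0,0.2],[0,0,0,0,0,0,0.2],[0,0,0,0,0,0,0.2]]
  ],
  "squeeze": 35
}}

```text
clock: 7.75
position: [0.5184, -0.237, 0.1015]
eef_rot: [3.139, -0.435, 1.512]
contact_force: [-2.0, 0.8, 6.9]
width: 0.408
gripper_force: 34.7
```

```bash
cat > tip.py <<'E'
from h import *
s=r.read_state(); p0=s["position"]; Q0=R.from_euler("xyz",s["eef_rot"]); z0=Q0.as_matrix()[:,2]
g=p0-.019*z0; foot=np.array([g[0],g[1],.005]); ft=Q0.inv().apply(foot-p0); np.savez("tube.npz",ft=ft,Q0=Q0.as_quat(),p0=p0)
print("g",g,"yaw",np.degrees(s["eef_rot"][2]))
ta=np.radians(105.2); t=np.array([np.cos(ta),np.sin(ta),0]); ax=np.cross([0,0,1],t); C=np.array([.4419,-.0007,0])
def pose(foot,theta):  # foot centre, tube elevation (deg)
    Q=R.from_rotvec(ax*np.radians(90-theta))*R.from_rotvec([0,0,ta-s["eef_rot"][2]])*Q0
    return foot-Q.apply(ft),Q
F=C-.078*t
up=(p0+[0,0,.13],Q0)
legs([up,pose(F+[.03,-.06,.13],90),pose(F+[0,0,.13],50),pose(F+[0,0,.12],14),pose(F+[0,0,.045],14)])
E
python3 tip.py
```

```text
g [ 0.51792121 -0.24494547  0.11869111] yaw 86.65540209832287
[0.0548, 0.0003, -0.1179] [0.0, 0.0, 0.0] rows>= 3
[0.0948, -0.0346, 0.0495] [7.8, 0.0, -16.8] rows>= 3
[0.1025, -0.0134, 0.0782] [0.0, -40.0, -0.1] rows>= 5
[0.0429, -0.0001, 0.0539] [-0.0, -36.0, -0.1] rows>= 5
[0.0583, -0.0001, 0.0471] [0.0, 0.0, 0.0] rows>= 2
```

Request:
{"method": "send_rows", "body": {
  "plan": [
    [[0.013,0,-0.027,0,0,0,0.2],[0.027,0,-0.059,0,0,0,0.2],[0.042,0,-0.09,0,0,0,0.2],[0.055,0,-0.118,0,0,0,0.2],[0.055,0,-0.118,0,0,0,0.2]]
  ]
}}

```text
clock: 8.25
position: [0.5189, -0.2376, 0.2345]
eef_rot: [3.134, -0.43, 1.514]
contact_force: [-1.0, -0.2, -0.4]
width: 0.408
gripper_force: 35.5
```

Request:
{"method": "send_rows", "body": {
  "plan": [
    [[0.024,-0.009,0.012,2,0,-4.2,0.2],[0.047,-0.017,0.025,3.9,0,-8.4,0.2],[0.071,-0.026,0.037,5.8,0,-12.6,0.2],[0.095,-0.035,0.05,7.8,0,-16.8,0.2],[0.095,-0.035,0.05,7.8,0,-16.8,0.2]]
  ]
}}

```text
clock: 8.75
position: [0.4888, -0.1246, 0.2246]
eef_rot: [3.141, -0.437, 1.84]
contact_force: [0.5, 0.3, -1.2]
width: 0.402
gripper_force: 35.3
```

Request:
{"method": "send_rows", "body": {
  "plan": [
    [[0.02,-0.003,0.016,0,-8,0,0.2],[0.041,-0.005,0.031,0,-16,0,0.2],[0.062,-0.008,0.047,0,-24,0,0.2],[0.082,-0.011,0.063,0,-32,0,0.2],[0.103,-0.013,0.078,0,-40,0,0.2]]
  ]
}}

```text
clock: 9.25
position: [0.4437, -0.0085, 0.198]
eef_rot: [3.137, 0.268, 1.833]
contact_force: [-0.3, 0.1, -1.6]
width: 0.408
gripper_force: 35.6
```

Request:
{"method": "send_rows", "body": {
  "plan": [
    [[0.008,0,0.011,0,-7.2,0,0.2],[0.017,0,0.022,0,-14.4,0,0.2],[0.026,0,0.032,0,-21.6,0,0.2],[0.034,0,0.043,0,-28.8,0,0.2],[0.043,0,0.054,0,-36,0,0.2]]
  ]
}}

```text
clock: 9.75
position: [0.4372, 0.0183, 0.1342]
eef_rot: [3.135, 0.895, 1.831]
contact_force: [0.7, -0.9, -1.3]
width: 0.405
gripper_force: 35.7
```

```bash
python3 - <<'E'
from h import *
s=r.read_state();print(s["clock"],s["position"],s["eef_rot"],s["joint_positions"].round(2),s["width"])
p,d,c=snap("scene");cv2.imwrite("pics/s1.png",cv2.convertScaleAbs(cv2.resize(p[90:290,60:380],None,fx=2.5,fy=2.5),alpha=1.4))
E
```

```text
9.75 [0.43718104 0.01825219 0.13420374] [3.13537039 0.89471961 1.83079746] [ 0.27  0.38  1.94 -1.04  1.13  0.64] 0.40525658438711637
```

View pics/s1.png

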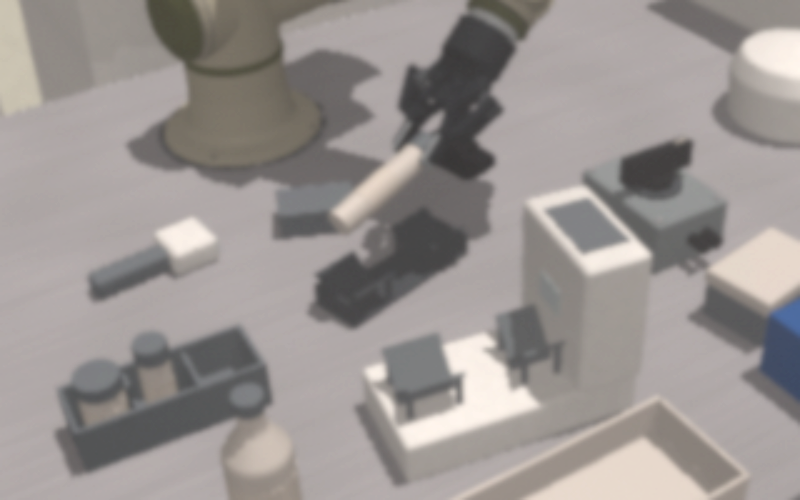

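The picture shows the tube held at a slant above the trough: foot at (345,215), cap at (430,145), and the trough below from (330,300) to (450,230).

```bash
python3 - <<'E'
from h import *
s=r.read_state();n=np.load("tube.npz");Q0=R.from_quat(n["Q0"]);ft=n["ft"];p=s["position"];Q=R.from_euler("xyz",s["eef_rot"])
foot=p+Q.apply(ft); u=Q.apply(Q0.inv().apply([0,0,1])); ta=np.radians(105.2); t=np.array([np.cos(ta),np.sin(ta),0]);l=np.array([-t[1],t[0],0])
C=np.array([.4419,-.0007,0]); print("foot t,l,z",(foot-C)@t,(foot-C)@l,foot[2],"u",u@t,u@l,u[2])
# depth check from scene and top: bright tube points above z .07
for cam in("scene","top"):
    P_,d,c=snap(cam);A=cloud(c,d).reshape(-1,3);b=P_.reshape(-1,3).min(1)
    m=(abs((A-C)@t)<.09)&(abs((A-C)@l)<.05)&(A[:,2]>.09)&(b>75);B=A[m]
    if len(B)>20:
        vx,vy,vz,x,y,z_=cv2.fitLine(np.float32(B),cv2.DIST_HUBER,0,.001,.001).ravel(); v=np.array([vx,vy,vz]);m0=np.array([x,y,z_]); v*=np.sign(v@t)
        print(cam,len(B),"dir",v@t,v@l,v[2],"pt t,l,z",(m0-C)@t,(m0-C)@l,z_,"tmin",((B-C)@t).min())
ax=np.cross([0,0,1],t)
Qt=R.from_rotvec(ax*np.radians(76))*R.from_rotvec([0,0,ta-Q0.as_euler("xyz")[2]])*Q0
for h in(.06,.04): F=C-.078*t+[0,0,h]; legs([(F-Qt.apply(ft),Qt)])
E
```

```text
foot t,l,z -0.07474108970424484 0.001983555718406701 0.11512074850403581 u 0.9722090627571893 -0.002848438455901173 0.23409704118410063
scene 642 dir 0.9448488823605775 0.04671577795001915 0.3241578 pt t,l,z -0.0074377124181035 -0.0047749426387364005 0.14222084 tmin -0.07931947988002966
top 670 dir 0.9622213417118164 -0.01985477394672864 0.2715435 pt t,l,z -0.009011448323947307 0.0010652897201022613 0.14682974 tmin -0.07796183662705448
[0.0426, 0.0008, 0.0379] [-0.3, -0.2, 0.2] rows>= 2
[0.0582, 0.0009, 0.0505] [-0.3, -0.2, 0.2] rows>= 2
```

Request:
{"method": "send_rows", "body": {
  "plan": [
    [[0.015,0,0.013,0,0,0,0.2],[0.03,0.001,0.026,0,0,0,0.2],[0.043,0.001,0.038,0,0,0,0.2],[0.05,0.001,0.044,0,0,0,0.2],[0.05,0.001,0.044,0,0,0,0.2]]
  ]
}}

```text
clock: 10.4
position: [0.4386, 0.0149, 0.0679]
eef_rot: [3.141, 0.889, 1.833]
contact_force: [0.1, -1.2, -1.0]
width: 0.405
gripper_force: 35.5
```

Request:
{"method": "send_rows", "body": {
  "plan": [
    [[0.004,0,0.003,0,0,0,0.2],[0.008,0,0.006,0,0,0,0.2],[0.008,0,0.006,0,0,0,0.2]]
  ]
}}

```text
clock: 10.7
position: [0.4382, 0.0159, 0.0576]
eef_rot: [3.141, 0.89, 1.834]
contact_force: [-0.4, -0.2, -1.2]
width: 0.406
gripper_force: 35.6
```

Request:
{"method": "send_rows", "body": {
  "plan": [
    [[0.002,0,0.002,0,0,0,0.2],[0.002,0,0.002,0,0,0,0.2],[0.002,0,0.002,0,0,0,0.6],[0.002,0,0.002,0,0,0,0.6],[0.002,0,0.002,0,0,0,0.6]]
  ]
}}

```text
clock: 11.2
position: [0.4384, 0.0156, 0.0551]
eef_rot: [3.14, 0.89, 1.834]
contact_force: [0.2, 0.6, 1.3]
width: 0.599
gripper_force: 0.0
```

Request:
{"method": "send_rows", "body": {
  "plan": [
    [[0,0,-0.02,0,0,0,0.6],[-0.01,0,-0.06,0,0,0,0.6],[-0.03,0,-0.1,0,0,0,0.6],[-0.06,0,-0.13,0,0,0,0.6],[-0.07,0,-0.15,0,0,0,0.6]]
  ]
}}

```text
clock: 11.7
position: [0.4197, 0.0863, 0.207]
eef_rot: [3.134, 0.89, 1.829]
contact_force: [0.2, 0.1, -0.1]
width: 0.598
gripper_force: 0.0
```

```bash
python3 - <<'E'
from h import *
s=r.read_state();print(s["clock"],s["position"],s["eef_rot"],s["joint_positions"].round(2))
ta=np.radians(105.2); t=np.array([np.cos(ta),np.sin(ta),0]);l=np.array([-t[1],t[0],0]);C=np.array([.4419,-.0007,0])
for cam in("scene","top"):
    P_,d,c=snap(cam);A=cloud(c,d).reshape(-1,3);b=P_.reshape(-1,3).min(1)
    m=(abs((A-C)@t)<.12)&(abs((A-C)@l)<.06)&(A[:,2]>.045)&(A[:,2]<.075);B=A[m]
    if len(B)>20:
        vx,vy,vz,x,y,z_=cv2.fitLine(np.float32(B),cv2.DIST_HUBER,0,.001,.001).ravel(); v=np.array([vx,vy,vz]);m0=np.array([x,y,z_]); v*=np.sign(v@t)
        print(cam,len(B),"dir",v@t,v@l,v[2],"pt t,l,z",(m0-C)@t,(m0-C)@l,z_,"t range",((B-C)@t).min(),((B-C)@t).max(),"zmax",np.percentile(B[:,2],95))
    if cam=="scene": cv2.imwrite("pics/s2.png",cv2.convertScaleAbs(cv2.resize(P_[120:260,100:340],None,fx=3,fy=3),alpha=1.4))
Q=Rd(105.2)
legs([((.4419,-.0007,.2),Q),((.4419,-.0007,.10),Q),((.4419,-.0007,.018),Q)])
E
```

```text
11.7 [0.41972725 0.08627357 0.20702087] [3.13380795 0.88974378 1.8294363 ] [ 0.43  0.3   1.81 -0.9   1.35  0.53]
scene 314 dir 0.9998054448824222 0.0004322236926547373 0.019718232 pt t,l,z -0.0038700294208654294 -0.004377021417440389 0.05057532 t range -0.09046908084068625 0.07161306450718777 zmax 0.055085347843202036
top 647 dir 0.9999274226312307 -0.006722253159985731 0.009998836 pt t,l,z 0.011698480582588053 0.0006111021769997958 0.05302059 t range -0.08900797903847442 0.09014188233577095 zmax 0.0561213066741274
[-0.0518, -0.0019, 0.0739] [0.3, 51.0, -0.2] rows>= 6
[0.0, -0.0, 0.1] [0.0, 0.0, 0.0] rows>= 2
[0.0, -0.0, 0.082] [0.0, 0.0, 0.0] rows>= 2
```

View pics/s2.png

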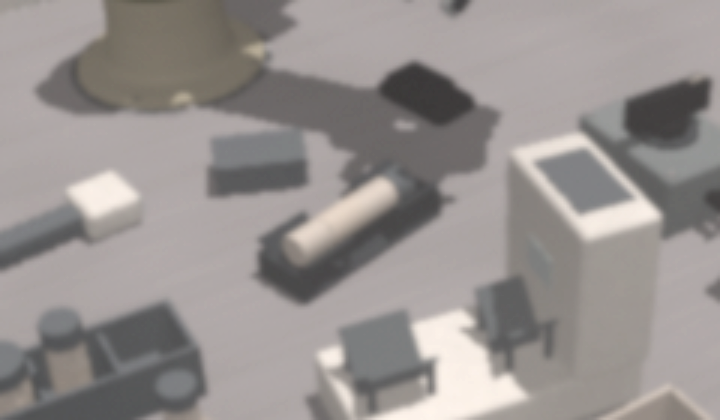

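The picture shows the tube lying along the trough fold, foot at (300,250) and cap at (400,182); it is released.

Request:
{"method": "send_rows", "body": {
  "plan": [
    [[-0.01,0,0.012,0,8,0,0.8],[-0.02,0,0.025,0,16,0,0.8],[-0.03,-0.001,0.038,0,24,0,0.8],[-0.04,-0.001,0.05,0,32,0,0.8],[-0.05,-0.002,0.062,0,40,0,0.8]]
  ]
}}

```text
clock: 12.3
position: [0.4382, 0.0076, 0.2033]
eef_rot: [3.139, 0.187, 1.835]
contact_force: [0.6, 0.2, -0.3]
width: 0.802
gripper_force: 0.0
```

Request:
{"method": "send_rows", "body": {
  "plan": [
    [[0,0,0,0,6,0,0.8],[0,0,0,0,11,0,0.8],[0,0,0,0,11,0,0.8]]
  ]
}}

```text
clock: 12.6
position: [0.4381, 0.0064, 0.2025]
eef_rot: [-3.14, -0.002, 1.831]
contact_force: [-1.1, -0.5, -0.4]
width: 0.804
gripper_force: 0.0
```

```bash
python3 - <<'E'
from h import *
s=r.read_state();print(s["clock"],s["position"],s["eef_rot"],s["joint_positions"].round(2))
ta=np.radians(105.2); t=np.array([np.cos(ta),np.sin(ta),0]);l=np.array([-t[1],t[0],0]);C=np.array([.4419,-.0007,0])
P_,d,c=snap("wrist");cv2.imwrite("pics/w2.png",P_);A=cloud(c,d).reshape(-1,3)
m=(abs((A-C)@t)<.12)&(abs((A-C)@l)<.03)&(A[:,2]>.046)&(A[:,2]<.075);B=A[m];a=(B-C)@t
print(len(B),"t",a.min(),a.max(),"l",((B-C)@l).mean(),np.histogram(a,15),"z",np.percentile(B[:,2],[50,95]))
legs([((.4419,-.0007,.10),Rd(105.2)),((.4419,-.0007,.018),Rd(105.2))])
E
```

```text
12.6 [0.43810917 0.00637697 0.20245966] [-3.14028547e+00 -1.50668193e-03  1.83052089e+00] [-0.25  0.13  1.75  0.    1.26 -0.51]
3091 t -0.07472884945441308 0.07489634402486996 l 0.0024285375896762763 (array([152, 167, 164, 171, 183, 189, 195, 207, 209, 214, 224, 226, 241,
       262, 287]), array([-0.07472885, -0.06475384, -0.05477882, -0.04480381, -0.0348288 ,
       -0.02485378, -0.01487877, -0.00490376,  0.00507125,  0.01504627,
        0.02502128,  0.03499629,  0.04497131,  0.05494632,  0.06492133,
        0.07489634])) z [0.05205964 0.05538697]
[-0.0085, 0.0021, 0.1025] [-0.1, 0.0, -0.3] rows>= 3
[0.0, -0.0, 0.082] [0.0, 0.0, 0.0] rows>= 2
```

View pics/w2.png

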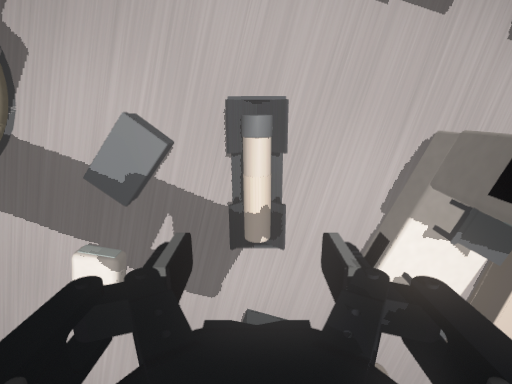

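The wrist view shows the tube in the trough, cap at (257,125) and foot at (257,240), centred between the fingers.

Request:
{"method": "send_rows", "body": {
  "plan": [
    [[-0.003,0.001,0.05,0,0,0,0.8],[-0.006,0.001,0.1,0,0,0,0.8],[-0.008,0.001,0.145,0,0,0,0.8],[-0.008,0.001,0.175,0,0,0,0.8],[-0.008,0.001,0.184,0,0,0,0.8]]
  ]
}}

```text
clock: 13.15
position: [0.439, 0.002, 0.0167]
eef_rot: [-3.137, -0.002, 1.836]
contact_force: [-0.3, 1.5, 0.4]
width: 0.799
gripper_force: 0.0
```

Request:
{"method": "send_rows", "body": {
  "plan": [
    [[0,0,0,0,0,0,0.8],[0,0,0,0,0,0,0.2],[0,0,0,0,0,0,0.2],[0,0,0,0,0,0,0.2],[0,0,0,0,0,0,0.2]]
  ],
  "squeeze": 35
}}

```text
clock: 13.65
position: [0.4401, 0.0003, 0.0209]
eef_rot: [-3.139, 0.001, 1.836]
contact_force: [-12.5, -4.4, 16.8]
width: 0.327
gripper_force: 34.1
```

Request:
{"method": "send_rows", "body": {
  "plan": [
    [[0,0,0,0,0,0,0.2],[0,0,0,0,0,0,0.2]]
  ]
}}

```text
clock: 13.85
position: [0.4401, 0.0003, 0.0209]
eef_rot: [-3.139, 0.001, 1.836]
contact_force: [-12.6, -5.6, 17.1]
width: 0.322
gripper_force: 34.1
```

```bash
python3 - <<'E'
from h import *
s=r.read_state();print(s["clock"],s["position"],s["eef_rot"],s["width"],s["gripper_force"])
S=np.array([.6985,.0335,0]);ya=np.radians(80.9);y=np.array([np.cos(ya),np.sin(ya),0]); G=S-.087*y
p=s["position"];Q=R.from_euler("xyz",s["eef_rot"]);Q1=Rd(80.9)
z=.0855-.019
legs([(p+[0,0,.14],Q),((.56,-.03,.2),Q1),(G+[0,0,.16],Q1),(G+[0,0,z+.006],Q1)]); print(G)
E
```

```text
13.85 [4.40081259e-01 2.74130918e-04 2.08541988e-02] [-3.13908308e+00  6.14240054e-04  1.83630464e+00] 0.3217007513286897 34.05064791440964
[-0.0001, -0.0004, -0.14] [0.0, 0.0, 0.0] rows>= 3
[-0.0607, 0.1077, -0.0394] [-0.1, 0.1, 24.3] rows>= 3
[-0.0024, 0.1267, 0.04] [0.0, 0.0, 0.0] rows>= 3
[0.0, -0.0, 0.0875] [0.0, 0.0, 0.0] rows>= 2
[ 0.68474025 -0.052405    0.        ]
```

Request:
{"method": "send_rows", "body": {
  "plan": [
    [[0,0,0,0,0,0,0.7],[0,0,0,0,0,0,0.7],[0,0,0,0,0,0,0.7],[0,-0.002,0.007,0,0,0,0.7],[0,-0.002,0.007,0,0,0,0.7]]
  ]
}}

```text
clock: 14.35
position: [0.4387, 0.0004, 0.0117]
eef_rot: [-3.141, -0.001, 1.835]
contact_force: [-0.4, -0.1, -1.0]
width: 0.701
gripper_force: 0.0
```

Request:
{"method": "send_rows", "body": {
  "plan": [
    [[0,0,0,0,0,0,0.2],[0,0,0,0,0,0,0.2],[0,0,0,0,0,0,0.2],[0,0,0,0,0,0,0.2],[0,0,0,0,0,0,0.2]]
  ]
}}

```text
clock: 14.85
position: [0.4398, 0.0002, 0.0128]
eef_rot: [3.14, 0.0, 1.835]
contact_force: [1.6, 2.2, 3.7]
width: 0.369
gripper_force: 34.6
```

Request:
{"method": "send_rows", "body": {
  "plan": [
    [[0,0,0,0,0,0,0.6],[0,0,0,0,0,0,0.6],[0,0,0.004,0,0,0,0.6],[0,0,0.004,0,0,0,0.2],[0,0,0.004,0,0,0,0.2]]
  ]
}}

```text
clock: 15.35
position: [0.4398, 0.0003, 0.0086]
eef_rot: [3.14, 0.0, 1.835]
contact_force: [1.1, 0.1, -1.2]
width: 0.37
gripper_force: 36.1
```

Request:
{"method": "send_rows", "body": {
  "plan": [
    [[0,0,0,0,0,0,0.2],[0,0,0,0,0,0,0.2],[0,0,0,0,0,0,0.2]]
  ]
}}

```text
clock: 15.65
position: [0.4396, 0.0002, 0.0086]
eef_rot: [3.141, 0.0, 1.835]
contact_force: [2.3, 0.7, -0.6]
width: 0.376
gripper_force: 36.2
```

```bash
python3 - <<'E'
from h import *
s=r.read_state();print(s["clock"],s["position"],s["eef_rot"],s["width"],s["gripper_force"])
S=np.array([.6985,.0335,0]);ya=np.radians(80.9);y=np.array([np.cos(ya),np.sin(ya),0]); G=S-.09*y
p=s["position"];Q=R.from_euler("xyz",s["eef_rot"]);Q1=Rd(80.9)
z=.0855-(.0355-p[2]); print("z",z)
legs([(p+[0,0,.15],Q),((.56,-.03,.2),Q1),(G+[0,0,.15],Q1),(G+[0,0,z+.008],Q1)]); print(G)
E
```

```text
15.65 [4.39616022e-01 2.27376274e-04 8.61442862e-03] [3.14059223e+00 2.83060999e-04 1.83493174e+00] 0.37591019382776963 36.16349637508392
z 0.05861442862008817
[-0.0, 0.0002, -0.15] [0.0, 0.0, 0.0] rows>= 3
[-0.0606, 0.1084, -0.0413] [0.1, 0.0, 24.2] rows>= 3
[-0.0054, 0.1267, 0.05] [0.0, 0.0, 0.0] rows>= 3
[0.0, -0.0, 0.0834] [0.0, 0.0, 0.0] rows>= 2
[ 0.68426577 -0.05536724  0.        ]
```

Request:
{"method": "send_rows", "body": {
  "plan": [
    [[0,0,-0.03,0,0,0,0.2],[0,0,-0.07,0,0,0,0.2],[0,0,-0.11,0,0,0,0.2],[0,0,-0.15,0,0,0,0.2],[0,0,-0.15,0,0,0,0.2]]
  ]
}}

```text
clock: 16.15
position: [0.4411, -0.0003, 0.1628]
eef_rot: [3.134, 0.004, 1.835]
contact_force: [0.3, 0.1, -2.1]
width: 0.369
gripper_force: 36.2
```

Request:
{"method": "send_rows", "body": {
  "plan": [
    [[-0.015,0.027,-0.01,0,0,6,0.2],[-0.03,0.054,-0.02,0,0,12,0.2],[-0.045,0.081,-0.03,0,0,18,0.2],[-0.061,0.108,-0.041,0,0,24.2,0.2],[-0.061,0.108,-0.041,0,0,24.2,0.2]]
  ]
}}

```text
clock: 16.65
position: [0.5615, -0.0315, 0.1987]
eef_rot: [3.141, 0.0, 1.409]
contact_force: [-0.1, 0.3, -1.0]
width: 0.372
gripper_force: 36.2
```

Request:
{"method": "send_rows", "body": {
  "plan": [
    [[-0.001,0.032,0.01,0,0,0,0.2],[-0.003,0.064,0.02,0,0,0,0.2],[-0.004,0.096,0.035,0,0,0,0.2],[-0.005,0.127,0.05,0,0,0,0.2],[-0.005,0.127,0.05,0,0,0,0.2]]
  ]
}}

```text
clock: 17.15
position: [0.6839, -0.0557, 0.1433]
eef_rot: [-3.134, -0.001, 1.413]
contact_force: [-1.1, -0.7, -1.9]
width: 0.372
gripper_force: 36.1
```

```bash
python3 - <<'E'
from h import *
s=r.read_state();print(s["clock"],s["position"],s["eef_rot"],s["width"],s["gripper_force"])
S=np.array([.6985,.0335,0]);ya=np.radians(80.9);y=np.array([np.cos(ya),np.sin(ya),0]);x=np.array([y[1],-y[0],0])
for cam in("wrist","scene","top"):
    P_,d,c=snap(cam);A=cloud(c,d).reshape(-1,3)
    if cam=="wrist":cv2.imwrite("pics/w3.png",P_)
    a=(A-S)@y;b=(A-S)@x
    B=A[(a>-.2)&(a<.01)&(abs(b)<.035)&(A[:,2]>.16)&(A[:,2]<.2)&((a<-.115)|(a>-.065))]
    if len(B)>20:
        v=cv2.fitLine(np.float32(B),cv2.DIST_HUBER,0,.001,.001).ravel(); w=v[:3]*np.sign(v[:3]@y)
        print(cam,len(B),"dir",w@y,w@x,w[2],"pt",(v[3:]-S)@y,(v[3:]-S)@x,v[5],((B-S)@y).min(),((B-S)@y).max())
    # cradle rims and head face
    for a0,a1 in((-.16,-.11),(-.04,-.005)):
        B=A[(a>a0)&(a<a1)&(abs(b)<.05)&(A[:,2]>.085)&(A[:,2]<.098)]; bb=(B-S)@x
        if len(B)>20: print(cam,"rim",a0,len(B),np.percentile(bb,[1,5,50,95,99]).round(4))
    B=A[(a>-.02)&(a<.02)&(abs(b)<.06)&(A[:,2]>.11)&(A[:,2]<.15)]
    if len(B)>20: print(cam,"face",len(B),np.median((B-S)@y))
legs([(S-.09*y+[0,0,.0586+.008],Rd(80.9))])
E
```

```text
17.15 [ 0.68390941 -0.05570088  0.14329412] [-3.13361352e+00 -7.48764728e-04  1.41293312e+00] 0.3724426256057246 36.09647870063782
wrist 15433 dir 0.9978508826423504 0.007102190316853031 0.06513926386833191 pt -0.02662441182826134 -0.00045507369199516534 0.18827246 -0.13432568988938517 0.009992779390957633
wrist rim -0.16 51 [-0.0375 -0.0373 -0.0302  0.03    0.0309]
wrist rim -0.04 1047 [-0.0376 -0.0369 -0.0293  0.0308  0.0315]
wrist face 1996 0.0013031659549074526
scene 855 dir 0.9996613597326159 -0.024034056240481952 0.009982267394661903 pt -0.093910080101584 0.011189418502642795 0.18263909 -0.1692002846233359 0.009342909256978782
scene rim -0.16 133 [-0.0336 -0.0322 -0.0266  0.0341  0.0349]
scene rim -0.04 83 [-0.0336 -0.0322 -0.0264  0.0339  0.0346]
scene face 220 -0.000534808489834112
top 209 dir 0.999300658256738 -0.021487336167836702 0.03060138411819935 pt -0.0742115516101571 0.0030518683595348447 0.1919592 -0.147211363690083 0.00998674327507113
top face 23 0.0013249933167277961
[-0.0001, 0.0011, 0.0825] [-0.1, -0.0, 0.1] rows>= 2
```

View pics/w3.png

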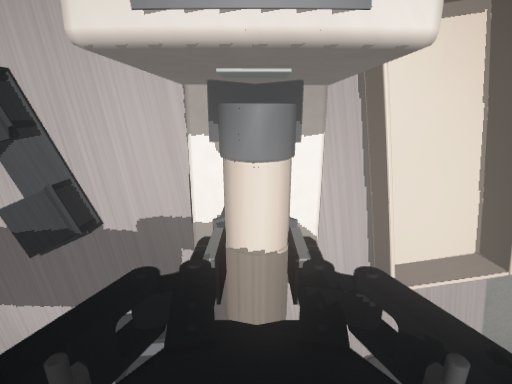

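The wrist view shows the tube in line with the cradle: cap at (257,130), V flanks at 208–303, and the head face ahead of it.

Request:
{"method": "send_rows", "body": {
  "plan": [
    [[0,0,0.025,0,0,0,0.2],[0,0,0.05,0,0,0,0.2],[0,0,0.07,0,0,0,0.2],[0,0,0.082,0,0,0,0.2],[0,0,0.082,0,0,0,0.2]]
  ]
}}

```text
clock: 17.8
position: [0.6832, -0.0551, 0.067]
eef_rot: [-3.14, -0.0, 1.413]
contact_force: [-0.1, 0.5, -1.4]
width: 0.373
gripper_force: 36.2
```

Request:
{"method": "send_rows", "body": {
  "plan": [
    [[0,0,0.003,0,0,0,0.2],[0,0,0.006,0,0,0,0.2],[0,0,0.006,0,0,0,0.2]]
  ]
}}

```text
clock: 18.1
position: [0.6843, -0.0554, 0.0621]
eef_rot: [3.141, -0.0, 1.413]
contact_force: [-0.4, -0.3, -1.2]
width: 0.368
gripper_force: 36.2
```

Request:
{"method": "send_rows", "body": {
  "plan": [
    [[0.004,0,0.002,0,0,0,0.2],[0.008,0,0.003,0,0,0,0.2],[0.01,0,0.003,0,0,0,0.2],[0.01,0,0.003,0,0,0,0.2]]
  ]
}}

```text
clock: 18.5
position: [0.6851, -0.0462, 0.0598]
eef_rot: [-3.141, 0.002, 1.413]
contact_force: [-9.6, -3.1, 6.5]
width: 0.366
gripper_force: 37.0
```

Request:
{"method": "send_rows", "body": {
  "plan": [
    [[0.002,0,0,0,0,0,0.2],[0.004,0,0,0,0,0,0.2],[0.004,0,0,0,0,0,0.2]]
  ]
}}

```text
clock: 18.8
position: [0.6857, -0.0423, 0.0598]
eef_rot: [-3.141, 0.002, 1.413]
contact_force: [-8.9, -4.6, 7.3]
width: 0.372
gripper_force: 37.0
```

Request:
{"method": "send_rows", "body": {
  "plan": [
    [[0,-0.002,0,0,0,0,0.2],[0.002,-0.002,0,0,0,0,0.2],[0.003,-0.002,0,0,0,0,0.2],[0.003,-0.002,0,0,0,0,0.2]]
  ]
}}

```text
clock: 19.2
position: [0.685, -0.0378, 0.0586]
eef_rot: [3.141, -0.0, 1.413]
contact_force: [0.2, 0.8, -1.0]
width: 0.368
gripper_force: 36.2
```

Request:
{"method": "send_rows", "body": {
  "plan": [
    [[0.002,0,0,0,0,0,0.2],[0.003,0,0,0,0,0,0.2],[0.003,0,0,0,0,0,0.2]]
  ]
}}

```text
clock: 19.5
position: [0.6852, -0.0373, 0.0589]
eef_rot: [3.141, 0.003, 1.412]
contact_force: [-2.6, -8.3, -0.4]
width: 0.374
gripper_force: 36.3
```

Request:
{"method": "send_rows", "body": {
  "plan": [
    [[-0.001,0,0,0,0,0,0.2],[-0.001,0,0,0,0,0,0.7],[-0.001,0,0,0,0,0,0.7],[-0.001,0,0,0,0,0,0.7],[-0.001,0,0,0,0,0,0.7]]
  ]
}}

```text
clock: 20.0
position: [0.6853, -0.0361, 0.0587]
eef_rot: [3.141, -0.0, 1.413]
contact_force: [-0.3, -0.1, 0.4]
width: 0.703
gripper_force: 0.0
```

Request:
{"method": "send_rows", "body": {
  "plan": [
    [[0,0,-0.02,0,0,0,0.7],[0,0,-0.06,0,0,0,0.7],[0,0,-0.1,0,0,0,0.7],[0,0,-0.14,0,0,0,0.7],[-0.01,0,-0.17,0,0,0,0.7]]
  ]
}}

```text
clock: 20.5
position: [0.6839, -0.0452, 0.2318]
eef_rot: [3.138, -0.0, 1.414]
contact_force: [-0.6, -0.1, 0.1]
width: 0.703
gripper_force: 0.0
```

```bash
python3 - <<'E'
from h import *
s=r.read_state();print(s["clock"],s["position"],s["eef_rot"],s["joint_positions"].round(2))
S=np.array([.6985,.0335,0]);ya=np.radians(80.9);y=np.array([np.cos(ya),np.sin(ya),0]);x=np.array([y[1],-y[0],0])
for cam in("wrist","scene"):
    P_,d,c=snap(cam);A=cloud(c,d).reshape(-1,3)
    cv2.imwrite(f"pics/{cam}4.png",P_)
    a=(A-S)@y;b=(A-S)@x
    B=A[(a>-.17)&(a<.004)&(abs(b)<.02)&(A[:,2]>.097)&(A[:,2]<.115)]
    if len(B)>20:
        v=cv2.fitLine(np.float32(B),cv2.DIST_HUBER,0,.001,.001).ravel(); w=v[:3]*np.sign(v[:3]@y)
        print(cam,len(B),"dir",w@y,w@x,w[2],"pt",(v[3:]-S)@y,(v[3:]-S)@x,v[5],((B-S)@y).min(),((B-S)@y).max())
Q=Rd(88.3)
legs([((.62,.05,.27),Q),((.5365,.3125,.24),Q),((.5365,.3125,.09),Q)])
E
```

```text
20.5 [ 0.68386164 -0.04517958  0.23181463] [ 3.13813038e+00 -2.99206941e-04  1.41422951e+00] [-0.24  0.68  0.88  0.    1.58 -0.08]
wrist 3430 dir 0.999836243342858 0.0021507513150112348 0.01796627976000309 pt -0.06633749341668316 -0.003094340719460347 0.1019648 -0.14938712217255612 0.0002762633848705999
scene 466 dir 0.9996981441109883 0.009812182588608382 0.022524889558553696 pt -0.06795886375473639 0.0036613552122526324 0.10152095 -0.1517618515998274 0.001404338181512871
[0.0857, -0.079, -0.0369] [0.5, 0.1, -7.4] rows>= 3
[0.2599, -0.0913, 0.03] [0.0, 0.0, 0.0] rows>= 6
[0.0, -0.0, 0.15] [0.0, 0.0, 0.0] rows>= 3
```

View pics/wrist4.png

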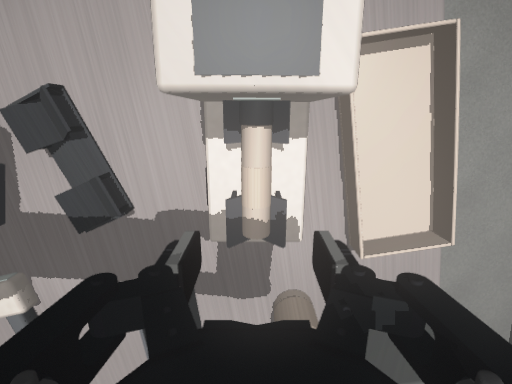

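The wrist view shows the tube released in the cradle, foot at (257,235), with its cap under the head's edge at about (257,108).

Request:
{"method": "send_rows", "body": {
  "plan": [
    [[0.005,-0.005,-0.037,0,0,0,0.7],[0.035,-0.035,-0.037,0,0,-3,0.7],[0.06,-0.06,-0.037,0,0,-6,0.7],[0.086,-0.079,-0.037,0,0,-7.4,0.7],[0.086,-0.079,-0.037,0,0,-7.4,0.7]]
  ]
}}

```text
clock: 21.1
position: [0.6175, 0.0546, 0.2657]
eef_rot: [-3.142, -0.001, 1.546]
contact_force: [0.4, -0.3, 0.2]
width: 0.699
gripper_force: 0.0
```

Request:
{"method": "send_rows", "body": {
  "plan": [
    [[0.033,-0.012,0,0,0,0,0.7],[0.065,-0.023,0,0,0,0,0.7],[0.098,-0.035,0,0,0,0,0.7],[0.13,-0.046,0,0,0,0,0.7],[0.13,-0.046,0,0,0,0,0.7]]
  ]
}}

```text
clock: 21.6
position: [0.5759, 0.1855, 0.265]
eef_rot: [-3.141, -0.001, 1.545]
contact_force: [0.7, -0.1, 0.7]
width: 0.7
gripper_force: 0.0
```

Request:
{"method": "send_rows", "body": {
  "plan": [
    [[0.033,-0.012,0.01,0,0,0,0.7],[0.065,-0.023,0.02,0,0,0,0.7],[0.098,-0.035,0.03,0,0,0,0.7],[0.13,-0.046,0.03,0,0,0,0.7],[0.13,-0.046,0.03,0,0,0,0.7]]
  ]
}}

```text
clock: 22.1
position: [0.5337, 0.3161, 0.2345]
eef_rot: [-3.141, -0.0, 1.545]
contact_force: [-0.2, -0.5, -0.1]
width: 0.699
gripper_force: 0.0
```

```bash
python3 - <<'E'
from h import *
s=r.read_state();print(s["clock"],s["position"],s["eef_rot"],s["joint_positions"].round(2))
legs([((.537,.3125,.09),Rd(88.3))])
E
```

```text
22.1 [0.53369215 0.31606824 0.23451539] [-3.14053532e+00 -1.50882250e-04  1.54482156e+00] [0.35 0.52 1.14 0.   1.49 0.37]
[-0.0035, 0.0036, 0.1445] [-0.1, -0.0, 0.2] rows>= 3
```

Request:
{"method": "send_rows", "body": {
  "plan": [
    [[-0.003,0.003,0.05,0,0,0,0.7],[-0.003,0.003,0.1,0,0,0,0.7],[-0.003,0.003,0.135,0,0,0,0.7],[-0.003,0.003,0.144,0,0,0,0.7],[-0.003,0.003,0.144,0,0,0,0.1]]
  ],
  "squeeze": 40
}}

```text
clock: 22.6
position: [0.538, 0.3097, 0.0911]
eef_rot: [-3.141, 0.001, 1.541]
contact_force: [1.3, 0.3, 0.7]
width: 0.545
gripper_force: 0.0
```

Request:
{"method": "send_rows", "body": {
  "plan": [
    [[0,0,0,0,0,0,0.1],[0,0,0,0,0,0,0.1],[0,0,0,0,0,0,0.1],[0,0,0,0,0,0,0.1]]
  ]
}}

```text
clock: 23.0
position: [0.5362, 0.3109, 0.0942]
eef_rot: [-3.14, 0.0, 1.542]
contact_force: [-13.7, -2.4, 11.2]
width: 0.187
gripper_force: 39.5
```

Request:
{"method": "send_rows", "body": {
  "plan": [
    [[0,0,0,0,0,8,0.1],[0,0,0,0,0,16,0.1],[0,0,0,0,0,24,0.1],[0,0,0,0,0,32,0.1],[0,0,0,0,0,40,0.1]]
  ]
}}

```text
clock: 23.5
position: [0.5354, 0.3112, 0.0942]
eef_rot: [-3.139, 0.002, 0.839]
contact_force: [-17.6, -1.9, 12.7]
width: 0.19
gripper_force: 39.7
```

Request:
{"method": "send_rows", "body": {
  "plan": [
    [[0,0,0,0,0,8,0.1],[0,0,0,0,0,16,0.1],[0,0,0,0,0,24,0.1],[0,0,0,0,0,32,0.1],[0,0,0,0,0,40,0.1]]
  ]
}}

```text
clock: 24.0
position: [0.5349, 0.3121, 0.0942]
eef_rot: [-3.139, 0.004, 0.141]
contact_force: [-19.4, 3.3, 12.7]
width: 0.193
gripper_force: 39.7
```

Request:
{"method": "send_rows", "body": {
  "plan": [
    [[0,0,0,0,0,7,0.1],[0,0,0,0,0,11,0.1],[0,0,0,0,0,11,0.1],[0,0,0,0,0,11,0.1]]
  ]
}}

```text
clock: 24.4
position: [0.5349, 0.3123, 0.0942]
eef_rot: [-3.14, 0.004, -0.045]
contact_force: [-19.9, 4.0, 12.7]
width: 0.192
gripper_force: 39.8
```

Release, rise clear, and check everything.

Request:
{"method": "send_rows", "body": {
  "plan": [
    [[0,0,0,0,0,0,0.7],[0,0,0,0,0,0,0.7],[0,0,0,0,0,0,0.7],[0,0,-0.04,0,0,0,0.7],[0,0,-0.08,0,0,0,0.7]]
  ]
}}

```text
clock: 24.9
position: [0.5375, 0.3103, 0.1723]
eef_rot: [3.141, 0.001, -0.047]
contact_force: [0.2, 0.3, 1.1]
width: 0.698
gripper_force: 0.0
```

Request:
{"method": "send_rows", "body": {
  "plan": [
    [[0,0,-0.04,0,0,0,0.7],[0,0,-0.08,0,0,0,0.7],[0,0,-0.08,0,0,0,0.7],[0,0,-0.08,0,0,0,0.7]]
  ]
}}

```text
clock: 25.3
position: [0.5379, 0.3105, 0.2522]
eef_rot: [-3.141, -0.002, -0.047]
contact_force: [0.1, -0.5, -0.3]
width: 0.699
gripper_force: 0.0
```

```bash
python3 - <<'E'
from h import *
s=r.read_state();print(s["clock"],s["position"],s["contact_force"])
P_,d,c=snap("wrist");A=cloud(c,d).reshape(-1,3);A=A[~np.isnan(A[:,0])]
B=A[(abs(A[:,2]-.12)<.008)&(abs(A[:,0]-.535)<.08)&(abs(A[:,1]-.31)<.07)]
print(len(B),cv2.minAreaRect(np.float32(B[:,:2]*1000)))
P_,d,c=snap("scene");cv2.imwrite("pics/end.png",cv2.convertScaleAbs(cv2.resize(P_,None,fx=1.5,fy=1.5),alpha=1.4))
E
```

```text
25.3 [0.53791585 0.31051946 0.25224096] [ 0.12665511 -0.53669472 -0.32074905]
1492 ((535.4092407226562, 313.0309753417969), (17.970745086669922, 98.3211441040039), 87.75841522216797)
```

View pics/end.png

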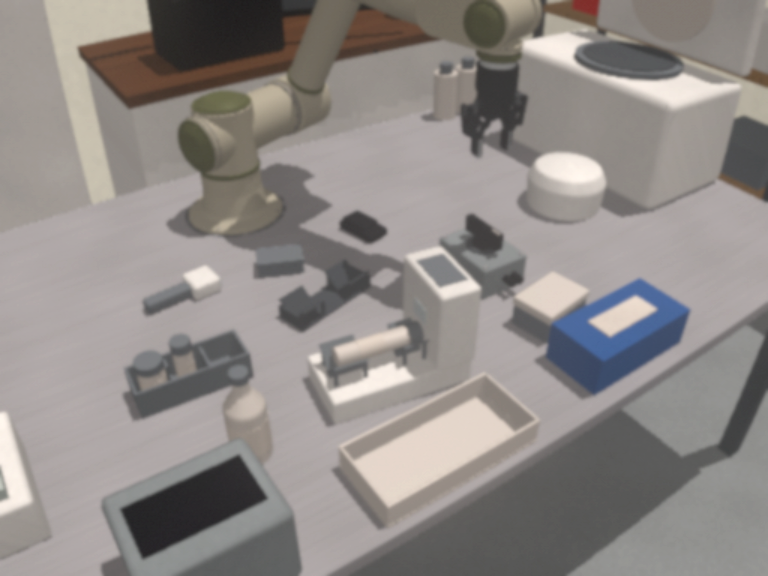

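The picture shows the tube in the reader's cradle with its cap against the head at (415,335). The handle is back along the box at (485,235), and the bystanders have not moved.

```bash
python3 -c "
from rig import r
print(r.finish_job())"
```

```text
the job is handed in; nothing more can be done
None
```

I handed the job in at about 25 s on the robot's clock: the tube is released in the reader's cradle with its cap against the head, the isolator handle is back on, and the other items look unmoved in the last picture; the hand-in did not return a verdict.

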